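Cure two glued stones with the torch

TASK

Two blue glass stones have just been glued on, one to the floor of the white tray and one to the sloping panel of the easel. Draw the black curing torch with the violet rings up out of its rack and hold it still for at least one second over the tray's stone, centred on it and pointing straight down with the lens about 80 mm away; then turn it to point squarely at the panel's stone, centred on it, again with the lens about 80 mm away, and finish while still holding it there, steady and raised in the gripper. The torch must not touch the tray or the easel with its panel, and everything else stays where it is.

Things in the scene. Friction and masses are not known exactly. Their poses are not given: they have to be found in the camera images.
- torch: Loose curing torch, 151 mm long, about 0.14 kg, standing lens down in a rack pocket. Origin: centre of the lens face; z runs from lens to tail, so it shines along -z. Round black head 32 mm across with a violet ring (z 0 to 36 mm), square black body 26 x 26 mm, flats along x and y (z 36 to 145 mm), violet band near the top, violet tail button. Grip the flats at z = 100 to 125 mm.
- rack: Wooden block fixed to the table, 80 (x) x 190 (y) x 60 mm high, origin at the centre of its underside, z up. Two square pockets 36 mm wide, 50 mm deep at y = -50 and +50 mm: one holds the torch, the other the dabber, either way round. The torch stands on the pocket floor (10 mm above the table) with 2 mm of play each side; draw it straight up 60 mm or more.
- tray: White open tray fixed to the table, 200 (x) x 240 (y) mm, 45 mm high, walls and floor 9 mm thick, origin at the centre of its underside, z up. It stands left or right of the easel, with the rack on the other side.
- tray_stone (a point): Top of the domed blue glass stone (26 mm across, 8 mm high) at the middle of the tray's floor, 17 mm above the table. z points up.
- easel: Low wooden table easel fixed to the table, 200 mm square, origin at the centre of its underside, front (hinged lower edge of the panel) at its own x = -90 mm, 35 mm above the table. The panel slopes up from there along the easel's +x and faces back to -x and up.
- panel (a joint): Slope of the easel's panel from level, rad (0 = flat, grows as the upper edge rises); stiff, set between 0.50 and 0.68 and to be left alone. The panel is 200 mm long up the slope, 220 mm wide and 10 mm thick, cream coloured in a brown frame, with a 20 mm high ledge along its lower edge.
- panel_stone (a point): Top of the domed blue glass stone (26 mm across, 8 mm high) on the sloping panel, 110 mm up the slope, in the middle of its width. z is the outward normal of the panel, x runs up the slope.
- dabber: Sponge dabber standing in the rack's other pocket: yellow square head 30 mm wide below, brown wooden stem to 140 mm above the pocket's floor; origin at the centre of its underside. Leave it there.
- paint_a: Black paint bottle, red label, 60 mm across, 150 mm high, origin at its underside; bystander.
- paint_b: Black paint bottle, orange label, 60 mm across, 150 mm high, origin at its underside; bystander.
- jar: Glass jar, blue label, 68 mm across, 70 mm high, origin at its underside; bystander.
- dish: White plate, 150 mm across, 20 mm high, origin at its underside; bystander.
- flatbrush: Paint brush lying on the table, bystander; origin at its underside.
- phone: Black phone lying on the table, 150 x 72 x 9 mm, origin at its underside; bystander.
Things that resemble listed ones, but are neither listed nor needed, are in the scene too. Of the things like the dabber, leave any that is red; of the rest the smaller one is meant.

How it is judged:
By the outcome, as a careful person would: the job done as asked, in the order asked, and still so for the second after the job is handed in, while the arm keeps its last pose, push and grip.
It also fails if it takes over 46 s, if anything falls off the work surface, if the arm or the gripper's body presses on something with over 40 N, if the wrist force passes 120 N, or if a joint passes its speed limit or range.

ROBOT

A 7-joint arm with a two-finger parallel gripper is mounted at the origin on the work surface. World frame = base frame: x ahead of the robot, y to its left, z up, the work surface at z = 0. Lengths are in mm, angles in rad, forces in N, time in s.
With the tool pointing down it reaches from about 350 to 900 mm from the base axis. Payload 7.2 kg.
Tool frame: the origin (TCP) lies between the finger pads; the fingertips stand 8 mm ahead of it and the grasp point (between the pads) lies 11 mm behind it; z points along the fingers, y is the line along which they close (so a half turn about z gives the same grasp; the last joint's range is limited). The gripper opens to 88 mm and grips with 3 to 60 N. Pads are 20 mm wide; open, the fingers measure 115 mm over their backs; the gripper's body (75 mm by 178 mm) begins 61 mm behind the grasp point.
Start: joints at [-1.348, 0.411, -0.013, 1.596, 0.006, 1.134, -0.082], TCP at [179.209, 598.76, 230.653] pointing down, gripper open.
Joint ranges: [-2.95, 2.95], [-0.29, 1.99], [-1.47, 1.44], [0.14, 2.54], [-1.03, 4.17], [0.13, 1.85], [-2.86, 2.86]. Speed limits (rad/s): [2.39, 2.39, 3.01, 3.01, 3.14, 3.14, 3.14].

INTERFACE

Orientations are given as [roll, pitch, yaw] about the fixed x, y, z axes, in that order (R = Rz(yaw) Ry(pitch) Rx(roll)).
In Python, from station import * gives the robot as it stands. Calls block until the motion is done:
- move_pose(position, orientation): joint-space move of the TCP to a pose.
- move_straight(position, max_speed=150, rot=None): straight line of the TCP; rot=None keeps the orientation; max_speed is the mean speed in mm/s.
- move_j(angles): joint-space move.
- grip(opening, force=None): finger opening in mm; force is the grip in N (None keeps the last); returns when the fingers have stopped.
- hold(seconds).
- inverse_kinematics(position, orientation): joint angles nearest the present ones, or None.
- read_state(): the state.
- capture(name): name is "scene" or "top" or "wrist"; returns a dict with "img" (480x640x3 uint8, red, green, blue), "fx", "fy", "cx", "cy" (pixels), "k1" (the pictures are not rectified: a ray, as slopes to the right and down, at radius r is drawn at 1 + k1 r^2 times it, then the intrinsics apply), "extrinsics" (4x4, takes a point from world to camera coordinates). Camera axes: x right, y down, z forward; pixel columns grow to the right and rows downward; lengths in mm; the calibration is good to about 2 mm. A picture is of the moment at which its call begins. There is no depth.
A pose or a line that the arm cannot do raises PlanningError and nothing moves.
- close_job(): hands the job in; it is judged then, once.
The state is a dict: "t": time; "joints": joint angles; "dq": joint speeds; "joint_torque": joint torques, N m; "ee_pos": TCP position; "tool_rot": TCP orientation; "contact_force": force on the tool from outside, world axes, zero at the start; "torque": the same for the moment, N m; "gripper_width": finger opening in mm; "grasp_force": force on a finger pad.
Only numpy, scipy, OpenCV 4.12 (cv2) and the standard library are available. Lean on these libraries where they do the work, as an engineer would, in place of code of your own. Each camera call takes 0.05 s, during which the arm holds its last target. There are 200 camera calls.

## Working session

There is one attempt and no reset: what is moved stays moved. The work goes in short steps, each a Python script; the robot and the scene stay as the last script left them, time stands still between calls to the robot, and variables do not carry over. Pictures are saved under pics/ and viewed, at most 10 in all, crops included, and the job is handed in when it is done.

```bash
mkdir -p pics
cat > h.py <<'E'
from station import *
import numpy as np, cv2
from scipy.spatial.transform import Rotation as R
def save(c,n): cv2.imwrite(f'pics/{n}.png',c['img'][:,:,::-1]); np.save(f'pics/{n}.npy',c,allow_pickle=True)
def load(n): return np.load(f'pics/{n}.npy',allow_pickle=True).item()
def ray(c,px):
    K=np.array([[c['fx'],0,c['cx']],[0,c['fy'],c['cy']],[0,0,1.]])
    # d=u(1+k1 r^2)
    p=cv2.undistortPointsIter(np.array(px,float).reshape(-1,1,2),K,np.array([c['k1'],0,0,0.]),None,None,(3,100,1e-10)).reshape(-1,2)
    E=c['extrinsics'];Rm=E[:3,:3];o=-Rm.T@E[:3,3]
    d=np.c_[p,np.ones(len(p))]@Rm
    return o,d/np.linalg.norm(d,axis=1)[:,None]
def onplane(c,px,z):
    o,d=ray(c,px); return o+d*((z-o[2])/d[:,2])[:,None]
def tri(obs):
    A=0;b=0;L=[]
    for c,px in obs:
        o,d=ray(c,[px]);d=d[0];P=np.eye(3)-np.outer(d,d);A=A+P;b=b+P@o;L.append((P,o))
    x=np.linalg.solve(A,b); return x,[round(float(np.linalg.norm(P@(x-o))),1) for P,o in L]
def proj(c,X):
    E=c['extrinsics'];q=np.atleast_2d(X)@E[:3,:3].T+E[:3,3];u=q[:,:2]/q[:,2:];u=u*(1+c['k1']*(u**2).sum(1))[:,None]
    return u*[c['fx'],c['fy']]+[c['cx'],c['cy']]
E
python3 - <<'E'
from h import *
for n in ['scene','top','wrist']:
    c=capture(n);save(c,n);print(n,c['fx'],c['k1'],np.round(c['extrinsics'],3).tolist())
print(read_state())
E
```

```text
scene 487.0139557696473 -0.08539015951567722 [[0.343, 0.939, 0.005, -187.263], [0.796, -0.287, -0.533, -382.035], [-0.5, 0.187, -0.846, 1519.011], [0.0, 0.0, 0.0, 1.0]]
top 546.1594648800698 -0.024058035286507632 [[-0.012, -1.0, -0.019, 20.142], [-0.987, 0.015, -0.16, 527.014], [0.16, 0.017, -0.987, 1399.668], [0.0, 0.0, 0.0, 1.0]]
wrist 411.90064430920023 -0.04904798417619086 [[0.287, 0.958, -0.002, -624.581], [0.926, -0.277, 0.255, -31.679], [0.244, -0.075, -0.967, 390.123], [0.0, 0.0, 0.0, 1.0]]
{'t': 0.15, 'joints': array([-1.34819928,  0.41171768, -0.01272679,  1.596826  ,  0.00558216,
        1.13427045, -0.08219042]), 'dq': array([-0.00020015, -0.00200154,  0.00019699, -0.00402324, -0.00092372,
       -0.00043898, -0.00061401]), 'joint_torque': array([ 1.72551245e-03, -5.88332856e+01,  6.42696563e-01, -2.91288114e+01,
       -5.37089026e-02,  1.58486911e-02,  5.65843027e-05]), 'ee_pos': array([179.1104678 , 598.41032968, 230.01176991]), 'tool_rot': array([-3.14040791e+00,  6.04159225e-05,  2.85083475e+00]), 'contact_force': array([-0.169588  ,  0.72199672,  0.33883321]), 'torque': array([ 0.05516255,  0.00843078, -0.00631535]), 'grasp_force': 0.0, 'gripper_width': 88.13322124474735}
```

View pics/top.png

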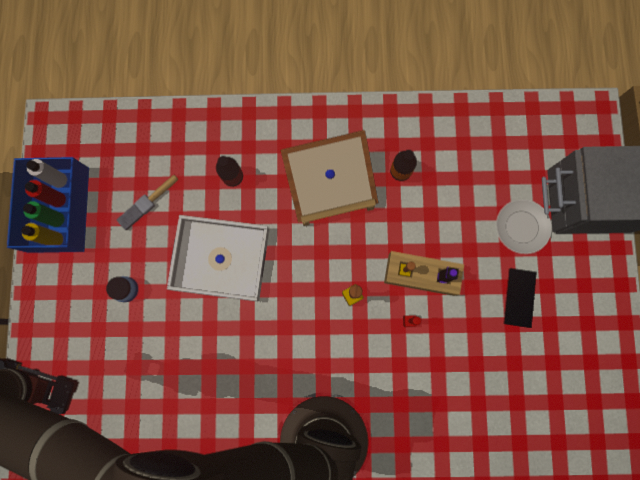

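View pics/scene.png

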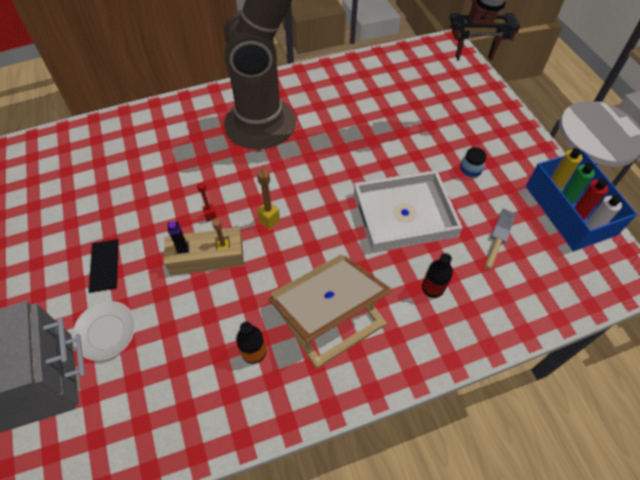

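Top view: the torch (violet) is at (450,273) in the right rack pocket (scene (177,235)). Its rack neighbour, the small yellow dabber, is at (407,269). The tray stone is at (220,259) and the panel stone at (330,174).
Possible mix-ups for the torch: loose yellow dabber (353,295), red one (412,321), dabber in the rack (407,269) and black bottles (404,165) and (229,170). Only (450,273) has violet rings, so I choose that one.

Run:
```python
from h import *
T=load('top');S=load('scene')
def masks(c):
    h=cv2.cvtColor(c['img'],cv2.COLOR_RGB2HSV)
    return {'blue':cv2.inRange(h,(112,150,60),(125,255,255)),'violet':cv2.inRange(h,(128,100,50),(150,255,255))}
for n,c in(('T',T),('S',S)):
    for k,m in masks(c).items():
        _,_,st,ce=cv2.connectedComponentsWithStats(m)
        print(n,k,[(s[4],ce[i].round(1).tolist()) for i,s in enumerate(st) if i and s[4]>5])
a=cv2.resize(T['img'][235:315,375:475],(400,320),interpolation=2)
b=cv2.resize(S['img'][210:290,155:255],(400,320),interpolation=2)
d=cv2.resize(T['img'][125:230,275:385],(400,280)[::1],interpolation=2)
e=cv2.resize(S['img'][250:370,260:400],(400,280),interpolation=2)
cv2.imwrite('pics/m.png',np.vstack([np.hstack([a,b]),np.hstack([d,e])])[:600,:,::-1])
```

```text
T blue [(np.int32(16), [43.5, 158.5]), (np.int32(106), [68.9, 175.3]), (np.int32(15), [14.6, 164.5]), (np.int32(51), [329.5, 173.6]), (np.int32(9), [13.7, 177.9]), (np.int32(26), [41.5, 181.1]), (np.int32(7), [55.0, 188.7]), (np.int32(7), [12.7, 191.0]), (np.int32(206), [65.7, 221.0]), (np.int32(8), [46.6, 204.4]), (np.int32(21), [42.2, 224.6]), (np.int32(40), [30.0, 243.9]), (np.int32(6), [38.5, 247.0]), (np.int32(45), [219.3, 258.4])]
T violet [(np.int32(11), [56.0, 157.0]), (np.int32(9), [87.0, 186.0]), (np.int32(8), [85.0, 221.5]), (np.int32(18), [67.5, 251.0]), (np.int32(11), [446.5, 272.5]), (np.int32(56), [452.8, 272.4]), (np.int32(6), [438.0, 275.5]), (np.int32(10), [442.0, 281.5])]
S blue [(np.int32(14), [590.4, 214.0]), (np.int32(24), [404.7, 211.9]), (np.int32(7), [632.0, 218.0]), (np.int32(34), [328.9, 294.5])]
S violet [(np.int32(6), [607.8, 187.5]), (np.int32(6), [596.5, 204.5]), (np.int32(7), [583.0, 217.7]), (np.int32(112), [173.5, 227.9]), (np.int32(8), [615.5, 234.9])]
```

View pics/m.png

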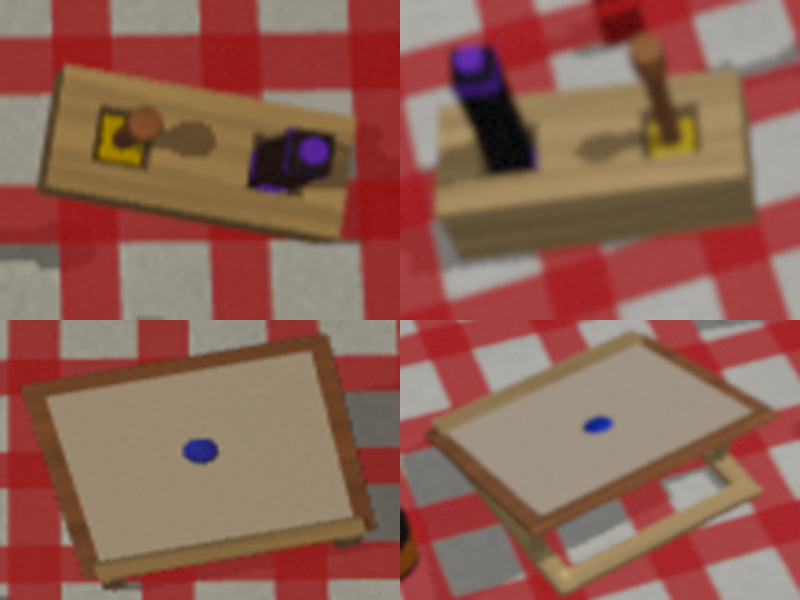

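Run:
```python
from h import *
T=load('top');S=load('scene')
P=lambda n,a,b:print(n,np.round(tri([(T,a),(S,b)])[0],1),tri([(T,a),(S,b)])[1])
P('tray',(219.7,258.6),(404.7,211.9))
P('pstone',(329.7,173.8),(328.9,294.5))
P('button',(453.5,272.5),(172.5,224.5))
P('TLo',(281.9,150.5),(391.3,289.4))
P('TRo',(364.4,130.6),(310.8,340))
P('TLc',(287.7,154.3),(383.2,288.6))
P('TRc',(360.8,136.3),(309,333.6))
r=onplane(T,[(391,252),(464.5,265),(460,294),(385.5,282.5)],60)
print('rack',r.round(1),np.diff(r,axis=0).round(1))
```

```text
tray [472.4 273.7   9.4] [1.3, 1.3]
pstone [677.5 -26.1  99.4] [0.6, 0.6]
button [ 412.6 -316.4  158. ] [1.7, 1.7]
TLo [730.1  95.9 139.4] [2.5, 2.5]
TRo [ 779.1 -110.4  140.4] [5.9, 5.9]
TLc [720.8  81.4 136. ] [2.3, 2.3]
TRc [ 764.3 -105.   136.8] [1.9, 1.9]
rack [[ 476.6 -182.4   60. ]
 [ 440.1 -370.4   60. ]
 [ 365.8 -354.8   60. ]
 [ 398.  -165.6   60. ]] [[ -36.6 -188.     0. ]
 [ -74.2   15.5    0. ]
 [  32.1  189.2    0. ]]
```

Run:
```python
from h import *
W=load('wrist');s=read_state();E=W['extrinsics']
o=-E[:3,:3].T@E[:3,3];Rt=R.from_euler('xyz',s['tool_rot']).as_matrix()
print('cam in tool',(Rt.T@(o-s['ee_pos'])).round(1));print((Rt.T@E[:3,:3].T).round(3))
for nm,p in (('tray',[430,273,330]),('rack',[412,-316,300]),('grasp',[412,-316,135]),('lift',[412,-316,300]),('tray',[472,273,220])):
  for y in np.arange(-4,4)*np.pi/4-.18:
    j=inverse_kinematics(p,[np.pi,0,y]); print(nm,round(y,2),None if j is None else np.round(j,2).tolist())
ex=np.array([.973,.231,0]);sl=.57;ey=np.array([-.231,.973,0])
n=np.cos(sl)*np.array([0,0,1])-np.sin(sl)*ex
for k in range(8):
    z=-n;a=k*np.pi/4;up=np.cross(ey,n);y=np.cos(a)*ey+np.sin(a)*up;x=np.cross(y,z)
    rot=R.from_matrix(np.c_[x,y,z]).as_euler('xyz');j=inverse_kinematics(np.array([677,-26,99])+n*181,rot)
    print('panel',k,rot.round(2),None if j is None else np.round(j,2).tolist())
```

```text
cam in tool [  68.8    0.5 -154. ]
[[-0.    -0.967 -0.255]
 [ 1.    -0.    -0.001]
 [ 0.001 -0.255  0.967]]
tray -3.32 [-0.81, 0.13, 0.17, 1.74, -0.02, 1.27, 0.75]
tray -2.54 [-0.72, 0.14, 0.07, 1.73, -0.01, 1.28, 1.53]
tray -1.75 [-0.63, 0.14, -0.03, 1.72, 0.0, 1.28, 2.3]
tray -0.97 [0.3, 0.36, -1.22, 1.67, 0.34, 1.36, 2.77]
tray -0.18 [-1.22, 0.14, 0.64, 1.76, -0.09, 1.27, -2.31]
tray 0.61 [-1.13, 0.13, 0.54, 1.75, -0.07, 1.27, -1.54]
tray 1.39 [-1.05, 0.13, 0.44, 1.75, -0.06, 1.27, -0.77]
tray 2.18 [-0.93, 0.13, 0.31, 1.74, -0.04, 1.27, -0.01]
rack -3.32 [0.57, 0.18, -0.01, 1.75, 0.0, 1.21, 1.95]
rack -2.54 [1.25, 0.27, -0.84, 1.71, 0.21, 1.25, 2.54]
rack -1.75 [-0.42, 0.35, 1.28, 1.8, -0.35, 1.25, -2.37]
rack -0.97 [-0.42, 0.35, 1.28, 1.8, -0.35, 1.25, -1.58]
rack -0.18 [-0.29, 0.25, 1.05, 1.8, -0.23, 1.22, -0.93]
rack 0.61 [-0.29, 0.25, 1.05, 1.8, -0.23, 1.22, -0.14]
rack 1.39 [-0.29, 0.25, 1.05, 1.8, -0.23, 1.22, 0.64]
rack 2.18 [0.04, 0.18, 0.61, 1.78, -0.11, 1.21, 1.29]
grasp -3.32 [0.57, 0.34, -0.01, 1.96, 0.01, 0.84, 1.95]
grasp -2.54 [1.06, 0.42, -0.63, 1.92, 0.31, 0.9, 2.
[... 1105 characters left out ...]
1.05, -1.4]
tray 1.39 [-0.98, 0.3, 0.46, 1.83, -0.15, 1.05, -0.65]
tray 2.18 [-0.86, 0.29, 0.3, 1.82, -0.1, 1.05, 0.09]
panel 0 [ 3.14  0.57 -2.91] [0.69, 0.12, -0.62, 2.1, -0.26, 0.41, 2.11]
panel 1 [2.72 0.39 2.5 ] [0.12, 0.08, -0.01, 2.13, -0.45, 0.43, 1.49]
panel 2 [ 2.57 -0.    1.8 ] [-0.95, 0.09, 1.15, 2.18, -0.68, 0.49, 0.95]
panel 3 [ 2.72 -0.39  1.1 ] [-0.28, 0.06, 0.42, 2.15, -0.53, 0.44, -0.0]
panel 4 [ 3.14 -0.57  0.23] [-0.35, 0.06, 0.49, 2.15, -0.54, 0.45, -0.78]
panel 5 [-2.72 -0.39 -0.64] [-0.88, 0.08, 1.08, 2.18, -0.65, 0.48, -1.43]
panel 6 [-2.57 -0.   -1.34] [-1.09, 0.14, 1.35, 2.18, -0.8, 0.54, -2.07]
panel 7 [-2.72  0.39 -2.04] [1.14, 0.24, -1.15, 2.08, 0.14, 0.42, 2.55]
```

View pics/wrist.png

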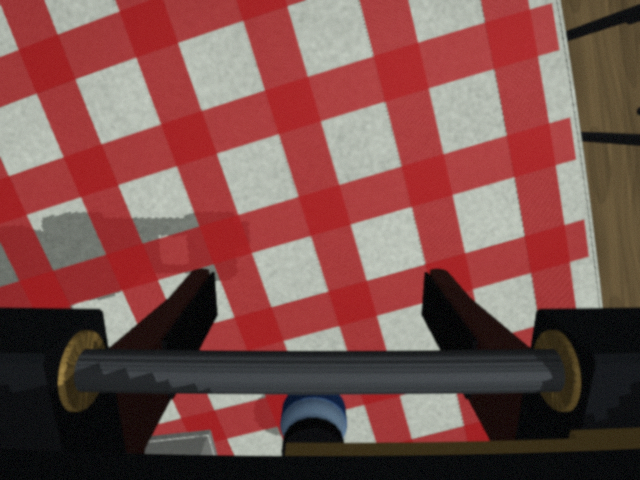

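The crop confirms the torch: black, with a violet band and button, in the −y pocket. The wrist view shows only tablecloth between the fingers, with the jar at (313,420). Next I take closer wrist views on the way to the rack.

```bash
cat >> h.py <<'E'
def toolrot(n,yax):
    z=-np.array(n,float);z/=np.linalg.norm(z);y=np.array(yax,float);y-=z*(y@z);y/=np.linalg.norm(y)
    return R.from_matrix(np.c_[np.cross(y,z),y,z]).as_euler('xyz')
E
python3 - <<'E'
from h import *
YR=np.pi-.18
move_pose([530,262,330],[np.pi,0,YR]);hold(.2);save(capture('wrist'),'w_tray')
ex=np.array([.973,.231,0]);sl=.57;ey=np.array([-.231,.973,0])
n=np.cos(sl)*np.array([0,0,1])-np.sin(sl)*ex;up=np.cross(ey,n)
st=np.array([677.5,-26,99])
rot=toolrot(n,ey)
for i,(a,b) in enumerate(((50,220),(-60,220))):
    move_pose(st+n*b+up*66+ey*a,rot);hold(.2);save(capture('wrist'),f'w_p{i}')
    print(read_state()['t'])
move_pose([445,-310,330],[np.pi,0,YR]);hold(.2);save(capture('wrist'),'w_r0')
move_straight([465,-250,290],300);hold(.2);save(capture('wrist'),'w_r1')
print(read_state()['t'],read_state()['joints'].round(2))
I=[load(k)['img'] for k in('w_tray','w_p0','w_p1','w_r0')]
v=np.vstack([np.hstack(I[:2]),np.hstack(I[2:])])
cv2.imwrite('pics/m2.png',cv2.resize(v,(800,600),interpolation=cv2.INTER_AREA)[:,:,::-1])
E
```

```text
3.4917
4.2667
6.2333 [-0.39  0.27  1.    1.79 -0.24  1.21  2.06]
```

View pics/m2.png

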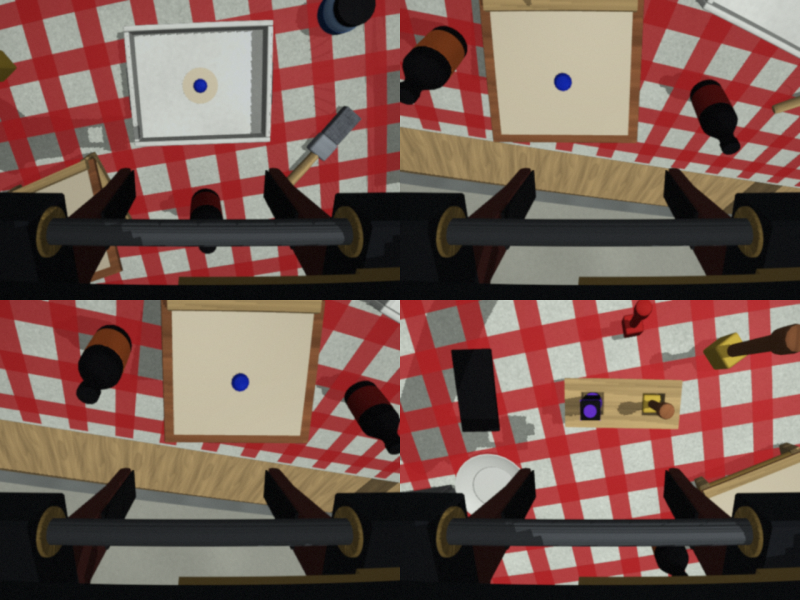

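The montage shows the tray stone at (320,137 full-res) and the panel stone in both panel views. The torch's violet button is seen from above at about (303,178) in the rack view. Now I measure all of these.

```bash
cat > meas.py <<'E'
from h import *
V={k:load(k) for k in('top','scene','w_tray','w_p0','w_p1','w_r0','w_r1')}
def comps(k,lo,hi,roi=None,mn=15):
    h=cv2.cvtColor(V[k]['img'],cv2.COLOR_RGB2HSV);m=cv2.inRange(h,lo,hi)
    if roi:q=np.zeros_like(m);q[roi[1]:roi[3],roi[0]:roi[2]]=1;m*=q
    cs,_=cv2.findContours(m,0,1);return sorted([c for c in cs if cv2.contourArea(c)>mn],key=cv2.contourArea)[::-1]
cen=lambda c:(lambda m:(m['m10']/m['m00'],m['m01']/m['m00']))(cv2.moments(c))
B=((112,150,40),(125,255,255))
ts=[('top',(212,250,230,268)),('scene',(395,203,415,220)),('w_tray',(280,100,360,170))]
ps=[('top',(320,165,340,184)),('scene',(318,285,340,304)),('w_p0',(200,80,330,180)),('w_p1',(330,80,430,180))]
ps[2]=('w_p0',(220,90,300,170))
def st(L):
    o=[(V[k],cen(comps(k,*B,roi,5)[0])) for k,roi in L];print([np.round(p,1).tolist() for _,p in o]);print(tri(o));return o
print('TRAY');o=st(ts);print(onplane(*o[2],13),onplane(*o[0],13),onplane(*o[1],13))
print('PANEL');st(ps)
Q=[]
for k,roi in(('w_p0',(130,10,400,240)),('w_p1',(250,10,530,240))):
    c=comps(k,(8,15,120),(28,75,255),roi)[0]
    q=cv2.approxPolyDP(cv2.convexHull(c),12,True)[:,0].astype(float)
    # refine: fit lines to each side
    pts=c[:,0].astype(float);Ls=[]
    for i in range(len(q)):
        a,b=q[i],q[(i+1)%len(q)];u=(b-a)/np.linalg.norm(b-a);t=(pts-a)@u;d=abs((pts-a)@[-u[1],u[0]])
        s=pts[(d<4)&(t>12)&(t<np.linalg.norm(b-a)-12)];Ls.append(cv2.fitLine(s.astype(np.float32),cv2.DIST_HUBER,0,.01,.01)[:,0])
    X=[]
    for i in range(len(q)):
        l,m=Ls[i-1],Ls[i];s=np.linalg.solve(np.c_[l[:2],-m[:2]],m[2:]-l[2:]);X.append(l[2:]+s[0]*l[:2])
    X=np.array(X);print(k,len(q),X.round(1).tolist());Q.append(X)
if len(Q[0])==len(Q[1])==4:
    key=lambda X:X[np.argsort(np.arctan2(*(X-X.mean(0)).T))]
    C=[]
    for a,b in zip(key(Q[0]),key(Q[1])):
        x,e=tri([(V['w_p0'],a),(V['w_p1'],b)]);C.append(x);print(x.round(1),e)
    C=np.array(C);_,_,vt=np.linalg.svd(C-C.mean(0));n=vt[2]*np.sign(vt[2][2]);print('normal',n.round(4),'slope',np.arccos(n[2]),'yaw',np.arctan2(-n[1],-n[0]))
    print('edges',[np.round(np.linalg.norm(C[i]-C[i-1]),1) for i in range(4)])
print('RACK')
for k in('w_r0','w_r1'):
    for c in comps(k,(126,90,50),(150,255,255),None,20)[:4]:print(k,'violet',cv2.contourArea(c),np.round(cen(c),1),cv2.boundingRect(c))
    for c in comps(k,(10,60,90),(25,200,255),None,1500)[:3]:print(k,'wood',cv2.minAreaRect(c))
I=[cv2.resize(V[k]['img'][a:a+150,b:b+300],(800,400)) [:290]for k,a,b in(('w_r0',90,220),('w_r1',90,120))]
cv2.imwrite('pics/m3.png',np.vstack(I)[:,:,::-1])
E
python3 meas.py
```

```text
TRAY
[[219.3, 258.4], [404.7, 211.9], [320.2, 136.8]]
(array([473.77496967, 273.89291417,  10.81539849]), [1.6, 0.4, 1.7])
[[475.353362   274.08994162  13.        ]] [[471.98311509 272.90085361  13.        ]] [[474.81952222 273.31628719  13.        ]]
PANEL
[[329.5, 173.6], [328.9, 294.4], [260.4, 130.8], [384.1, 131.4]]
(array([678.4835136 , -26.12134729, 102.42908401]), [1.4, 0.4, 0.6, 0.7])
w_p0 4 [[371.5, 17.899999618530273], [363.8999938964844, 215.3000030517578], [162.10000610351562, 213.8000030517578], [143.60000610351562, 17.899999618530273]]
w_p1 4 [[274.79998779296875, 16.100000381469727], [501.8999938964844, 20.799999237060547], [479.29998779296875, 216.1999969482422], [278.29998779296875, 214.10000610351562]]
[ 623.7 -136.    54.2] [0.2, 0.2]
[ 765.6 -103.6  139.1] [0.0, 0.0]
[723.9  81.2 139. ] [0.1, 0.1]
[581.4  48.5  54.2] [0.0, 0.0]
normal [-0.4905 -0.1115  0.8643] slope 0.5270918036179548 yaw 0.22349133570863172
edges [np.float64(189.2), np.float64(168.5), np.float64(189.5), np.float64(169.0)]
RACK
w_r0 violet 392.0 [303.8 177.5] (293, 166, 23, 24)
w_r0 violet 58.5 [307.9 150.2] (299, 148, 19, 5)
w_r0 violet 37.5 [320.4 163. ] (317, 156, 7, 17)
w_r0 wood ((356.17529296875, 165.2880859375), (189.9964141845703, 79.36588287353516), 1.301952600479126)
w_r0 wood ((562.9730834960938, 276.90472412109375), (25.61817741394043, 171.58694458007812), 68.12379455566406)
w_r1 violet 504.0 [214.5 172.2] (202, 160, 26, 26)
w_r1 violet 111.5 [236.2 168.3] (231, 151, 9, 38)
w_r1 violet 78.5 [243.5 143.9] (233, 141, 21, 6)
w_r1 violet 45.5 [258. 158.] (256, 149, 5, 20)
w_r1 wood ((294.00457763671875, 159.65138244628906), (210.9817352294922, 87.63715362548828), 0.7538483738899231)
w_r1 wood ((554.6533813476562, 273.5243835449219), (49.237022399902344, 173.15281677246094), 76.78091430664062)
w_r1 wood ((588.0, 29.5), (45.961936950683594, 51.61879348754883), 45.0)
```

View pics/m3.png

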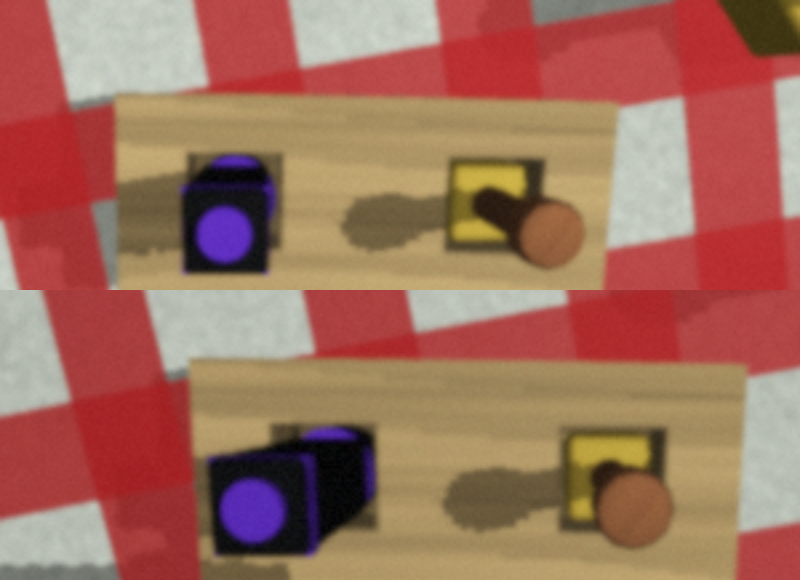

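```bash
cat > m2.py <<'E'
from meas import *
print('=====')
obs=[(V['w_r0'],(303.8,177.5)),(V['w_r1'],(214.5,172.2)),(V['scene'],(172.5,224.5)),(V['top'],(453.5,272.5))]
print('2w',tri(obs[:2]),'3',tri(obs[:3]),'4',tri(obs))
for o in obs: print('z161',onplane(*o,161).round(1))
for k in('w_r0','w_r1'):
    c=comps(k,(10,60,90),(25,200,255),None,1500)[0]
    q=cv2.approxPolyDP(cv2.convexHull(c),12,True)[:,0];p=onplane(V[k],q.astype(float),60)
    print(k,p.round(1).tolist(),p.mean(0).round(1))
    for i in range(len(p)):
        d=p[i]-p[i-1];print(np.round(np.linalg.norm(d),1),round(np.arctan2(d[1],d[0])%(np.pi/2),3))
# rack top far corners height by two views
E
python3 m2.py | sed -n '/=====/,$p'
```

```text
=====
2w (array([ 415.81188489, -315.5636763 ,  159.46029009]), [0.0, 0.0]) 3 (array([ 415.63917946, -314.94203902,  161.28329744]), [0.5, 0.1, 0.6]) 4 (array([ 414.60818275, -315.67750726,  160.47014757]), [1.1, 1.2, 1.3, 3.0])
z161 [[ 415.7 -315.5  161. ]]
z161 [[ 415.7 -315.1  161. ]]
z161 [[ 415.5 -314.3  161. ]]
z161 [[ 412.2 -317.4  161. ]]
w_r0 [[406.6, -165.7, 60.0], [482.7, -183.0, 60.0], [443.1, -366.7, 60.0], [368.7, -350.8, 60.0]] [ 425.3 -266.5   60. ]
188.9 1.369
78.0 1.347
187.9 1.359
76.1 1.36
w_r1 [[368.8, -351.4, 60.0], [404.9, -166.5, 60.0], [480.8, -180.7, 60.0], [445.7, -365.6, 60.0]] [ 425.1 -266.1   60. ]
78.2 1.388
188.4 1.378
77.2 1.386
188.2 1.384
```

Run:
```python
from h import *
V={k:load(k) for k in('scene','w_p0','w_p1')}
print(tri([(V['scene'],(328.9,294.4)),(V['w_p0'],(260.4,130.8)),(V['w_p1'],(384.1,131.4))]))
rot=[np.pi,0,np.pi-.198];x,y=415.5,-315.2
grip(60,30)
move_pose([x,y,215],rot);print(read_state()['t'])
move_straight([x,y,111],120);s=read_state();print(s['t'],s['ee_pos'],s['contact_force'])
grip(15,30);s=read_state();print(s['t'],s['gripper_width'],s['grasp_force'],s['contact_force'],s['torque'])
move_straight([x,y,215],80);hold(.2);s=read_state();print(s['t'],s['ee_pos'],s['tool_rot'],s['gripper_width'],s['grasp_force'],s['contact_force'],s['joints'].round(2))
c=capture('scene');save(c,'s2');save(capture('top'),'t2')
a=cv2.resize(c['img'][170:290,130:290],(400,300),interpolation=2);b=cv2.resize(load('t2')['img'][180:320,370:530],(400,300),interpolation=2)
cv2.imwrite('pics/m4.png',np.hstack([a,b])[:,:,::-1])
```

```text
(array([678.98608111, -26.0819475 , 102.6116426 ]), [0.1, 0.4, 0.4])
7.375
8.3917 [ 415.92345686 -315.49650014  111.60211458] [-1.00628212 -0.11779358 -0.23173777]
9.0167 26.00949559024319 29.99844253063202 [0.4168409  0.68439564 1.42555678] [ 0.11891496  0.05868615 -0.03303043]
10.6667 [ 415.37038241 -315.16035907  214.72774957] [-3.14152003e+00 -5.63331410e-04  2.94357850e+00] 26.169601841364234 29.99800354242325 [ 0.01692493 -0.12805994 -1.8143448 ] [-0.2   0.35  0.97  1.91 -0.34  1.05  2.28]
```

View pics/m4.png

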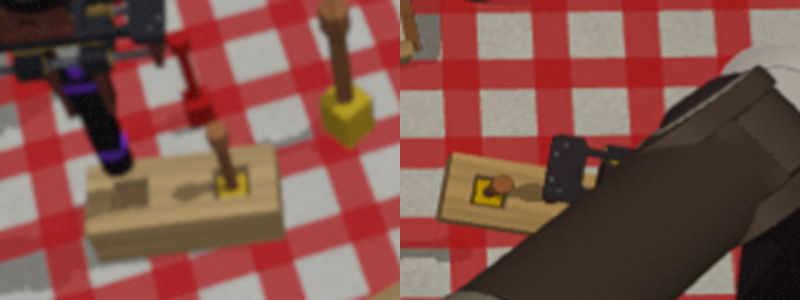

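The torch is held clear of the rack, violet ring at (118,165) in the crop, and the other dabber is still in place. Next I go over the tray.

Run:
```python
from h import *
rot=[np.pi,0,np.pi-.198];L=101.6
s=read_state();move_straight([415.4,-315.2,330],200)
move_pose([475,273.7,330],rot);print(read_state()['t'])
move_straight([475.1,273.7,17+80+L],150);hold(.3)
s=read_state();print(s['t'],s['ee_pos'],s['tool_rot'],s['gripper_width'],s['joints'].round(2))
c=capture('scene');save(c,'s3');save(capture('wrist'),'w3')
print(proj(c,[[475.1,273.7,97],[475.1,273.7,97+145],[475.1,273.7,17]]))
a=cv2.resize(c['img'][100:250,330:490],(640,600),interpolation=2)
cv2.imwrite('pics/m5.png',a[:,:,::-1])
```

```text
13.6167
14.9417 [475.30324191 273.89957668 199.11097987] [3.14070599e+00 4.94328332e-04 2.94371405e+00] 25.605463376576502 [-1.1   0.35  0.62  1.85 -0.24  1.01  0.99]
[[409.76648646 192.71545187]
 [419.63861803 154.0422277 ]
 [405.05170475 211.06003185]]
```

View pics/m5.png

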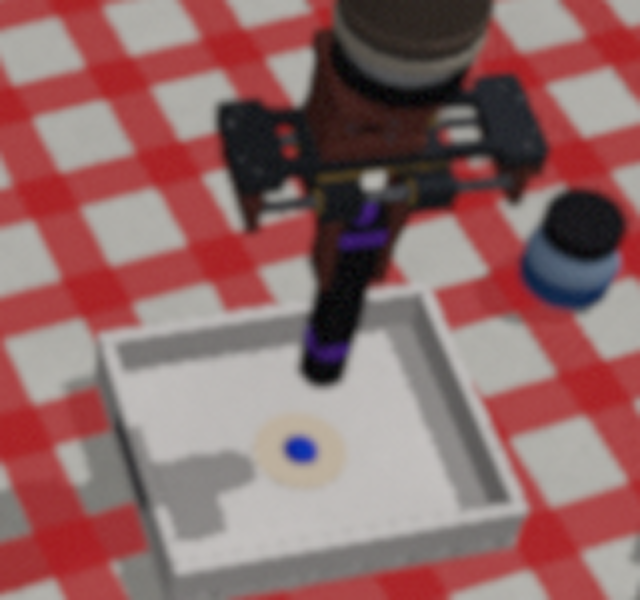

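Run:
```python
from h import *
c=load('s3');I=c['img'];h=cv2.cvtColor(I,cv2.COLOR_RGB2HSV)
m=cv2.inRange(h,(126,90,40),(155,255,255))
_,_,st,ce=cv2.connectedComponentsWithStats(m)
print([(s.tolist(),ce[i].round(2).tolist()) for i,s in enumerate(st) if i and s[4]>5 and 380<ce[i][0]<450 and 120<ce[i][1]<200])
ax=np.array([475.3,273.9,0])
for r in range(148,198,3):
    row=I[r,400:430].max(1).astype(int); dk=np.where(cv2.inRange(h,(0,0,0),(180,255,75))[r,398:432]|m[r,398:432])[0]+398
    # expected axis col on this row
    z=np.linspace(80,300,441);p=proj(c,np.c_[np.full(441,ax[0]),np.full(441,ax[1]),z]);i=abs(p[:,1]-r).argmin()
    print(r,z[i],'exp',p[i,0].round(1),'obs',dk.min() if len(dk) else 0,dk.max() if len(dk) else 0,dk.mean().round(1) if len(dk) else 0)
w=load('w3')['img'];
s=c['img'][140:205,385:450]
cv2.imwrite('pics/m6.png',np.hstack([cv2.resize(s,(450,450),interpolation=2),cv2.resize(w,(350,450))])[:,:,::-1])
```

```text
[([414, 150, 13, 13, 97], [420.61, 157.11]), ([406, 182, 11, 9, 57], [410.75, 186.74])]
148 262.5 exp 421.3 obs 407 431 417.7
151 252.5 exp 420.5 obs 398 431 415.1
154 242.5 exp 419.8 obs 409 430 419.5
157 232.0 exp 419.0 obs 410 429 419.5
160 221.5 exp 418.2 obs 409 427 418.0
163 211.0 exp 417.5 obs 408 426 417.0
166 200.5 exp 416.7 obs 408 425 416.5
169 189.5 exp 416.0 obs 410 424 417.0
172 178.5 exp 415.2 obs 410 420 415.0
175 167.0 exp 414.4 obs 409 420 414.5
178 156.0 exp 413.7 obs 408 420 414.0
181 144.0 exp 412.9 obs 407 419 413.0
184 132.5 exp 412.1 obs 406 417 411.5
187 120.5 exp 411.3 obs 406 416 411.0
190 108.5 exp 410.6 obs 406 415 410.5
193 96.0 exp 409.8 obs 406 414 410.0
196 83.5 exp 409.0 obs 0 0 0
```

View pics/m6.png

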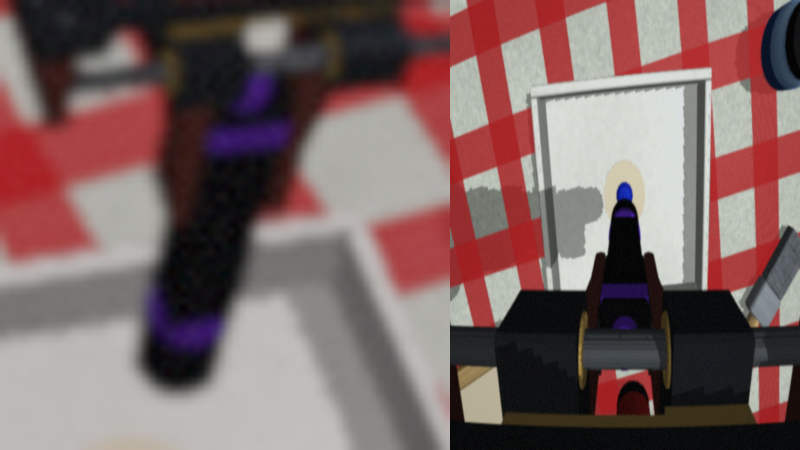

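Run:
```python
from h import *
hold(1.3);s=read_state();c=capture('wrist');save(c,'w4');print(s['t'],s['ee_pos'])
Rt=R.from_euler('xyz',s['tool_rot']).as_matrix();p=s['ee_pos']
for v in([16,0,101.6],[0,0,101.6],[16,0,65.6],[13,0,-10]):print(v,proj(c,p+Rt@v).round(1))
print('stone exp',proj(c,[475.1,273.7,14]).round(1))
g=c['img'];h=cv2.cvtColor(g,cv2.COLOR_RGB2HSV)
for r in range(190,250,3):print(r,g[r,310].tolist(),g[r,318].tolist(),g[r,326].tolist())
m=cv2.inRange(h,(112,150,60),(124,255,255))
for r in range(194,212):
    q=np.where(m[r,290:350])[0]+290; print(r,(q.min(),q.max()) if len(q) else None,end=' ')
```

```text
16.3417 [475.09503969 273.71096553 198.62642934]
[16, 0, 101.6] [[318.5 210.2]]
[0, 0, 101.6] [[318.6 234.6]]
[16, 0, 65.6] [[318.4 223.4]]
[13, 0, -10] [[318.  278.6]]
stone exp [[318.7 208.9]]
190 [209, 201, 176] [210, 200, 174] [209, 200, 175]
193 [210, 201, 175] [186, 178, 165] [207, 196, 171]
196 [171, 165, 156] [23, 36, 145] [110, 110, 155]
199 [30, 39, 126] [14, 33, 159] [15, 34, 159]
202 [13, 26, 130] [22, 44, 176] [25, 48, 179]
205 [12, 32, 147] [21, 44, 176] [29, 55, 191]
208 [15, 35, 155] [22, 41, 174] [33, 55, 190]
211 [17, 34, 150] [20, 29, 115] [19, 39, 161]
214 [13, 18, 39] [10, 10, 12] [10, 12, 27]
217 [2, 2, 3] [5, 5, 4] [10, 10, 12]
220 [8, 10, 7] [10, 6, 14] [11, 14, 15]
223 [26, 14, 52] [32, 13, 72] [31, 14, 68]
226 [43, 20, 93] [53, 26, 110] [47, 20, 100]
229 [54, 28, 114] [54, 30, 113] [51, 22, 111]
232 [0, 1, 20] [5, 2, 21] [11, 9, 24]
235 [11, 11, 13] [10, 9, 9] [4, 5, 2]
238 [0, 2, 1] [0, 0, 2] [1, 1, 6]
241 [7, 6, 7] [4, 6, 4] [5, 5, 5]
244 [11, 8, 7] [1, 0, 3] [4, 4, 6]
247 [11, 11, 13] [6, 5, 3] [11, 8, 5]
194 None 195 (np.int64(318), np.int64(321)) 196 (np.int64(314), np.int64(324)) 197 (np.int64(312), np.int64(326)) 198 (np.int64(311), np.int64(328)) 199 (np.int64(310), np.int64(328)) 200 (np.int64(309), np.int64(329)) 201 (np.int64(308), np.int64(330)) 202 (np.int64(308), np.int64(331)) 203 (np.int64(307), np.int64(331)) 204 (np.int64(307), np.int64(332)) 205 (np.int64(306), np.int64(332)) 206 (np.int64(306), np.int64(332)) 207 (np.int64(306), np.int64(332)) 208 (np.int64(306), np.int64(332)) 209 (np.int64(306), np.int64(332)) 210 (np.int64(306), np.int64(332)) 211 (np.int64(306), np.int64(332))
```

Run:
```python
from h import *
hold(.8)
sl,yw=.53,.2235
ex=np.array([np.cos(yw),np.sin(yw),0]);ey=np.array([-np.sin(yw),np.cos(yw),0])
n=np.cos(sl)*np.array([0,0,1])-np.sin(sl)*ex
top=np.array([679.,-26.1,102.6])+3.7*n
rot=toolrot(n,ey)
move_straight([475.1,273.7,330],150)
move_pose(top+n*250,rot);print(read_state()['t'])
move_straight(top+n*181.6,100);hold(.6)
s=read_state();print(s['t'],s['ee_pos'],s['tool_rot']-rot,s['ee_pos']-top-n*181.6,s['gripper_width'],s['grasp_force'])
c=capture('scene');save(c,'s5');w=capture('wrist');save(w,'w5')
Rt=R.from_euler('xyz',s['tool_rot']).as_matrix();p=s['ee_pos']
for v in([16,0,101.6],[0,0,101.6],[0,0,-34.]):print(v,proj(w,p+Rt@v).round(1),proj(c,p+Rt@v).round(1))
print('stone exp',proj(w,top-n*3.7).round(1),proj(c,top-n*3.7).round(1))
for k in(w,c):
    m=cv2.inRange(cv2.cvtColor(k['img'],cv2.COLOR_RGB2HSV),(112,150,40),(124,255,255));_,_,st,ce=cv2.connectedComponentsWithStats(m)
    print([(q.tolist(),ce[i].round(1).tolist()) for i,q in enumerate(st) if i and q[4]>10 and ce[i][0]<420])
a=cv2.resize(c['img'][190:370,230:430],(450,405),interpolation=2);b=cv2.resize(w['img'][60:380,180:460],(350,405))
cv2.imwrite('pics/m7.png',np.hstack([a,b])[:,:,::-1])
```

```text
19.4917Traceback (most recent call last):
  File "<stdin>", line 10, in <module>
station.PlanningError: the arm cannot follow that straight line within its joint ranges
```

```bash
cat >> h.py <<'E'
sl,yw=.53,.2235
ex=np.array([np.cos(yw),np.sin(yw),0]);ey=np.array([-np.sin(yw),np.cos(yw),0])
n=np.cos(sl)*np.array([0,0,1])-np.sin(sl)*ex;up=np.cross(ey,n)
top=np.array([679.,-26.1,102.6])+3.7*n
E
python3 - <<'E'
from h import *
s=read_state();print(s['t'],s['joints'].round(2),s['ee_pos'],top+n*250)
for a in np.arange(-1.6,1.7,.2):
    rot=toolrot(n,np.cos(a)*ey+np.sin(a)*up)
    print(round(a,1),*[None if j is None else np.round(j,2).tolist() for j in(inverse_kinematics(top+n*b,rot) for b in(250,181.6))])
E
```

```text
19.4917 [-1.15 -0.29  1.09  2.09  0.24  0.67  1.64] [554.28362007 -53.31414137 321.95417107] [553.93616241 -54.52667697 321.49415379]
-1.6 [0.78, -0.0, -0.64, 2.01, -0.3, 0.65, -2.56] [-1.1, 0.15, 1.35, 2.13, -0.69, 0.59, -2.17]
-1.4 [0.78, -0.0, -0.64, 2.01, -0.3, 0.65, -2.76] [-1.1, 0.15, 1.35, 2.13, -0.69, 0.59, -2.37]
-1.2 [-1.16, -0.29, 1.1, 2.1, 0.24, 0.67, 2.83] [-1.1, 0.15, 1.35, 2.13, -0.69, 0.59, -2.57]
-1.0 [-1.16, -0.29, 1.1, 2.1, 0.24, 0.67, 2.63] [1.13, 0.25, -1.17, 2.02, 0.21, 0.51, 2.67]
-0.8 [-1.16, -0.29, 1.1, 2.1, 0.24, 0.67, 2.43] [0.49, 0.11, -0.42, 2.05, -0.23, 0.49, 2.84]
-0.6 [-1.16, -0.29, 1.1, 2.1, 0.24, 0.67, 2.24] [-0.09, 0.07, 0.19, 2.09, -0.37, 0.5, 2.77]
-0.4 [-1.15, -0.29, 1.1, 2.1, 0.24, 0.67, 2.04] [-0.29, 0.07, 0.4, 2.1, -0.4, 0.51, 2.61]
-0.2 [-1.15, -0.29, 1.1, 2.1, 0.24, 0.66, 1.84] [-0.48, 0.07, 0.61, 2.11, -0.44, 0.52, 2.44]
-0.0 [-1.15, -0.29, 1.1, 2.1, 0.24, 0.66, 1.64] [-0.48, 0.07, 0.61, 2.11, -0.44, 0.52, 2.24]
0.2 [-1.1, -0.25, 1.07, 2.09, 0.17, 0.65, 1.5] [-0.48, 0.07, 0.61, 2.11, -0.44, 0.52, 2.04]
0.4 [-1.05, -0.22, 1.04, 2.09, 0.11, 0.65, 1.36] [-0.48, 0.07, 0.61, 2.11, -0.44, 0.52, 1.84]
0.6 [-0.99, -0.2, 1.0, 2.09, 0.05, 0.64, 1.21] [-0.48, 0.07, 0.61, 2.11, -0.44, 0.52, 1.64]
0.8 [-0.94, -0.18, 0.96, 2.09, 0.01, 0.64, 1.05] [-1.04, 0.12, 1.26, 2.12, -0.62, 0.57, 1.64]
1.0 [-0.88, -0.16, 0.92, 2.09, -0.03, 0.64, 0.88] [-1.11, 0.16, 1.37, 2.13, -0.71, 0.6, 1.53]
1.2 [-0.84, -0.15, 0.89, 2.09, -0.05, 0.64, 0.7] [-1.03, 0.12, 1.24, 2.12, -0.61, 0.56, 1.23]
1.4 [-0.81, -0.14, 0.86, 2.09, -0.07, 0.64, 0.52] [-0.99, 0.1, 1.19, 2.12, -0.58, 0.55, 1.0]
1.6 [-0.77, -0.13, 0.83, 2.09, -0.09, 0.64, 0.33] [-1.02, 0.11, 1.23, 2.12, -0.6, 0.56, 0.82]
```

Run:
```python
from h import *
rot=toolrot(n,ey)
move_pose(top+n*181.6,rot);hold(.6)
s=read_state();print(s['t'],s['joints'].round(2),s['tool_rot']-rot,s['ee_pos']-top-n*181.6,s['gripper_width'],s['grasp_force'],s['contact_force'])
c=capture('scene');save(c,'s5');w=capture('wrist');save(w,'w5')
Rt=R.from_euler('xyz',s['tool_rot']).as_matrix();p=s['ee_pos']
for v in([16,0,101.6],[0,0,101.6],[0,0,-34.]):print(v,proj(w,p+Rt@v).round(1),proj(c,p+Rt@v).round(1))
print('stone exp',proj(w,top-n*3.7).round(1),proj(c,top-n*3.7).round(1))
for k in(w,c):
    m=cv2.inRange(cv2.cvtColor(k['img'],cv2.COLOR_RGB2HSV),(112,150,40),(124,255,255));_,_,st,ce=cv2.connectedComponentsWithStats(m)
    print([(q.tolist(),ce[i].round(1).tolist()) for i,q in enumerate(st) if i and q[4]>10 and ce[i][0]<420])
for r in range(190,250,3):print(r,w['img'][r,318].tolist(),end=' ')
a=cv2.resize(c['img'][190:370,230:430],(450,405),interpolation=2);b=cv2.resize(w['img'][60:380,180:460],(350,405))
cv2.imwrite('pics/m7.png',np.hstack([a,b])[:,:,::-1])
```

```text
20.9417 [-0.48  0.07  0.61  2.11 -0.44  0.52  2.24] [6.28306998e+00 2.15170846e-04 1.52173500e-04] [-0.01617801  0.13358262  0.13507468] 25.938335307624897 29.99801069498062 [ 0.29971275  0.78694409 -2.08668633]
[16, 0, 101.6] [[319.2 210.4]] [[315.4 261.7]]
[0, 0, 101.6] [[319.2 234.9]] [[318.9 264.5]]
[0, 0, -34.0] [[319.2 343.6]] [[300.6 210.5]]
stone exp [[319.  208.7]] [[328.9 294.5]]
[([306, 195, 27, 21, 428], [319.0, 205.2])]
[([402, 210, 6, 5, 24], [404.7, 211.9]), ([325, 292, 9, 6, 34], [328.9, 294.5])]
190 [230, 225, 198] 193 [175, 168, 157] 196 [14, 29, 124] 199 [22, 41, 163] 202 [25, 48, 190] 205 [25, 49, 192] 208 [25, 50, 192] 211 [15, 27, 120] 214 [11, 12, 13] 217 [3, 4, 3] 220 [16, 14, 23] 223 [44, 18, 92] 226 [65, 32, 139] 229 [66, 31, 132] 232 [16, 14, 27] 235 [11, 13, 16] 238 [10, 8, 9] 241 [7, 9, 9] 244 [10, 9, 9] 247 [11, 7, 10]
```

View pics/m7.png

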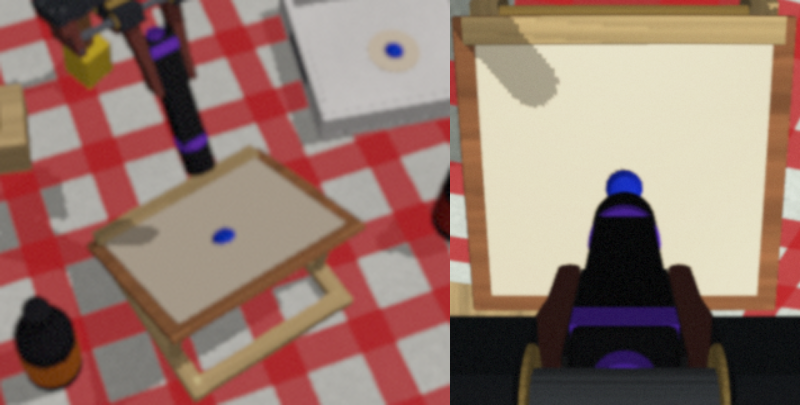

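The torch points at the panel stone. In the wrist view the stone is centred at about (319,208) against a predicted (319,208.7), and its scene position (328.9,294.5) matches too. The torch has not slipped and the panel has not moved.

```bash
python3 -c "
from h import *
hold(1.3);s=read_state();print(s['t'],abs(s['dq']).max(),s['grasp_force']);print(close_job())"
```

```text
22.3417 0.002357531984393982 29.998034834861755
the job is handed in; nothing more can be done
None
```

The job is handed in at 22.3 s: the torch was held over the tray stone for more than 2 s, and is now held steady about 80 mm off the panel stone, square to within about a degree by my measurements, with no sign of touching the tray or easel.

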